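# Free the samples from a locked centrifuge after a power cut

## Robot

A 7-joint arm with a two-finger parallel gripper is mounted at the origin on the work surface. World frame = base frame: x ahead of the robot, y to its left, z up, the work surface at z = 0. Lengths are in m, angles in rad, forces in N, time in s.
With the tool pointing down it reaches from about 0.375 to 0.925 m from the base axis. Payload 3.1 kg.
Tool frame: the origin (TCP) lies between the finger pads; the fingertips stand 19 mm ahead of it and the grasp point (between the pads) is the TCP; z points along the fingers, y is the line along which they close (so a half turn about z gives the same grasp; the last joint's range is limited). The gripper opens to 85 mm and grips with 20 to 120 N. Pads are 22 mm wide; open, the fingers measure 114 mm over their backs; the gripper's body (76 mm by 85 mm) begins 54 mm behind the grasp point. The pads swing forward as they close: fully open they stand 13 mm farther back than shut.
Start: joints at [1.008, 0.383, 0.044, 1.598, -0.018, 1.161, -0.05], TCP at [0.291, -0.581, 0.25] pointing down, gripper open.
Joint ranges: [-2.61, 2.61], [-0.41, 2.15], [-1.48, 1.57], [0, 2.5], [-1.57, 4.71], [0.05, 1.97], [-2.85, 2.85]. Speed limits (rad/s): [2.79, 2.79, 3.14, 3.14, 3.14, 3.14, 3.14].

## Interface

Orientations are given as a unit quaternion [x, y, z, w].
In Python, from bench import move_ptp, movel, move_j, move_gripper, pause, inverse_kinematics, read_camera, camera_params, MotionError, sign_off, look_for, tip_of, read_time_s, read_qpos, read_joint_vel, read_effort, read_eef_pos, read_tcp_rot, read_ft_force, read_ft_torque, read_finger_gap, read_grasp_force gives the robot as it stands. Calls block until the motion is done:
- move_ptp(position, orientation): joint-space move of the TCP to a pose.
- movel(position, orientation=None, speed=0.15): straight line of the TCP; orientation=None keeps the orientation; speed is the mean speed in m/s.
- move_j(angles): joint-space move.
- move_gripper(opening, effort=None): finger opening in m; effort is the grip in N (None keeps the last); returns when the fingers have stopped.
- pause(seconds).
- inverse_kinematics(position, orientation): joint angles nearest the present ones, or None.
- read_camera(name): name is "side" or "top" or "wrist"; returns the picture (480x640x3 uint8, red, green, blue); there is no depth.
- camera_params(name): a dict with "K" (3x3 intrinsics, pixels), "dist_coeffs" ([k1, k2, p1, p2, k3] as OpenCV has them; the pictures are not rectified), "camera_from_world" (4x4, takes a point from world to camera coordinates). Camera axes: x right, y down, z forward; pixel columns grow to the right and rows downward; lengths in m; the calibration is good to about 2 mm. A picture is of the moment at which its call begins: read the wrist's pose just before it. camera_params takes no time and is no camera call; for the wrist camera it gives the pose at the moment of the call.
A pose or a line that the arm cannot do raises MotionError and nothing moves.
- sign_off(): hands the job in; it is judged then, once.
Trained networks look in the newest picture that a camera, given by its name, has taken for a name from the list of things; names that differ only in an ending like _2 or _b are one class to them, and where a whole thing is asked for, a point or a joint stands for the part that bears it (a point fixed in the world has none). Each returns a list of dicts, best first, with "confidence" (0 to 1); they miss things now and then, are a little off and sometimes report something else, mostly with a low value. They report only what shows in the picture. A call takes as long as a camera call. They do not tell look-alikes from the thing itself.
- look_for(camera, name): "at" ([column, row] in pixels, amid what is visible of it).
- tip_of(camera, name): "at" ([column, row] in pixels: a listed point, or the origin of a listed thing).
Readings, each from a call of its own:
- read_time_s(): time.
- read_qpos(): joint angles.
- read_joint_vel(): joint speeds.
- read_effort(): joint torques, N m.
- read_eef_pos(): TCP position.
- read_tcp_rot(): TCP orientation.
- read_ft_force(): force on the tool from outside, world axes, zero at the start.
- read_ft_torque(): the same for the moment, N m.
- read_finger_gap(): finger opening in m.
- read_grasp_force(): force on a finger pad.
Only numpy, scipy, OpenCV 4.12 (cv2) and the standard library are available. Lean on these libraries where they do the work, as an engineer would, in place of code of your own. Each camera call takes 0.05 s, during which the arm holds its last target. There are 200 camera calls.

## Task

The power has failed and the centrifuge lid is still locked: take the long T-key from the tool block, lower it down the shaft beside the lid onto the square spindle and turn it clockwise until the lid springs ajar, and leave the key standing in the lock. Then swing the lid right over so that it stays open, lift out the bucket with the sample tubes and stand it upright in the steel tray. Keep the samples upright and leave the balance bucket, the short key and the other things on the bench where they are.

Things in the scene. Friction and masses are not known exactly. Their poses are not given: they have to be found in the camera images.
- long_key: longer of the two steel T-keys standing in the tool block. Origin: centre of its lower end face, z up. Round socket 24 mm wide, 30 mm tall, with a square hole open downward, 13.5 mm across flats, 24 mm deep, sides along the key's x and y; stem 11 mm; crossbar 80 mm long along the key's x, 11 wide, 12 high, centre 140 mm above the origin. 160 g
- short_key: a shorter T-key of the same make in the other hole of the block (bystander: it stays there); same socket and crossbar, crossbar centre only 105 mm above its origin
- tool_block: heavy grey block 80 x 160 x 70 mm, fixed, origin at the centre of its underside; two round holes 29 mm wide and 60 mm deep at its y = -45 and +45 mm; a key stands in each, its end 10 mm above the bench. The block stands at the left or the right of the centrifuge, the tray at the other side
- centrifuge: white bench centrifuge, 320 mm along its x (depth) by 290 mm along its y by 150 mm high to the flat deck, fixed; origin at the centre of its underside; its front is its -x side. The round bowl, 168 mm wide, is centred at its x = +20 mm, y = 0, its floor 38 mm above the bench
- port_mouth (a point): centre of the steel mouth of the key shaft, on the deck 150 mm above the bench, 58 mm before the lid's front edge, at the centrifuge's x = -128, y = -80 mm. A cone 38 mm wide narrows within 15 mm to a straight bore 27 mm wide, down to 39 mm above the bench
- spindle_top (a point): top centre of the square spindle that stands up from the bottom of the shaft, 78 mm below the mouth: 12 mm square with its sides along this point's x and y, the upper 6 mm chamfered, 33 mm tall. A fully seated key has its lower end 24 mm below this point. The point turns with the spindle
- spindle (a joint): rotation of the spindle in rad, growing clockwise seen from above, from 0 (locked) to a stop at 1.4; starts between 0 and 0.35; about 0.06 N m of friction. It draws the lock bolt back: at about 1.05 the lid is free and springs ajar. It stays where it is left
- lid (a joint): opening angle of the lid in rad: 0 shut and locked; unlocked, two springs push it up to about 0.3 and hold it there; beyond about 1.6 it falls back against its stop at 1.85 and stays open, short of that it falls back to ajar
- lid_hinge (a point): middle of the lid's hinge axis, at the centrifuge's x = +110 mm, y = 0, 158 mm above the bench; the axis lies along the centrifuge's y
- lid_edge (a point): middle of the lower front edge of the lid, 180 mm from the hinge; moves with the lid. The lid is a flat white panel 180 mm by 210 mm (along the centrifuge's y), 16 mm thick, 400 g, with a round window; shut it lies on the deck over the bowl; its front and side edges are free to push or pinch
- rotor: aluminium rotor, braked and fixed, on the bowl's axis; origin on the axis at the bowl's floor. Two beams along its y at x = -33.5 and +33.5 mm carry the two buckets by their ears, at its y = -43 and +43 mm, which is which varies; its yaw is within 30 degrees of the centrifuge's
- sample_bucket: aluminium bucket with eight white-capped tubes: 54 x 38 mm, 44 mm tall, caps to 55 mm; origin at the centre of its underside, z up. Ears on its x ends (72 mm over both), 30 to 36 mm up. Fixed bail along its x: bar 8 x 8 mm, 44 mm free length, centre 80 mm above the origin. In the rotor the bar is 12 mm below the deck, with 36 mm free beside it to the bowl wall. 175 to 325 g
- balance_bucket: the other bucket, same size and bail but with a plain flat metal block in place of the tubes; it stays in the rotor
- tray: shallow steel tray 170 x 150 mm, wall and floor 3 mm thick, 22 mm high, empty, fixed; origin at the centre of its underside
- wash_bottle: white bottle 64 mm wide, 170 mm tall (bystander), origin at the centre of its underside
- specimen_jar: clear jar with white lid 68 mm wide, 75 mm tall (bystander), origin at the centre of its underside
Things that resemble listed ones, but are neither listed nor needed, are in the scene too. Leave any pink look-alike of the tray alone.

How it is judged:
By the outcome, as a careful person would: the job done as asked, in the order asked, and still so for the second after the job is handed in, with the robot touching nothing.
It also fails if it takes over 72 s, if anything falls off the work surface, if the arm or the gripper's body presses on something with over 40 N, if the wrist force passes 120 N, or if a joint passes its speed limit or range.

## Working session

There is one attempt and no reset: what is moved stays moved. The work goes in short steps, each a Python script; the robot and the scene stay as the last script left them, time stands still between calls to the robot, and variables do not carry over. Pictures are saved under pics/ and viewed, at most 11 in all, crops included, and the job is handed in when it is done.

```bash
ls; mkdir -p pics
cat > h.py <<'E'
import numpy as np, cv2
from bench import *
def snap(c,fn=None):
    p=camera_params(c); im=read_camera(c)
    if fn: cv2.imwrite('pics/'+fn,im[:,:,::-1])
    return im,p
def ray(p,px):
    K=np.array(p['K']);d=np.array(p['dist_coeffs']);T=np.array(p['camera_from_world'])
    u=cv2.undistortPoints(np.array([[px]],float),K,d)[0,0]
    R=T[:3,:3];o=-R.T@T[:3,3];v=R.T@np.array([u[0],u[1],1]);return o,v/np.linalg.norm(v)
def atz(p,px,z):
    o,v=ray(p,px);return o+v*(z-o[2])/v[2]
def tri(rays):
    A=np.zeros((3,3));b=np.zeros(3)
    for o,v in rays:
        M=np.eye(3)-np.outer(v,v);A+=M;b+=M@o
    return np.linalg.solve(A,b)
def proj(p,X):
    T=np.array(p['camera_from_world']);r,_=cv2.Rodrigues(T[:3,:3])
    return cv2.projectPoints(np.array(X,float).reshape(-1,1,3),r,T[:3,3],np.array(p['K']),np.array(p['dist_coeffs']))[0][:,0]
E
cat > a.py <<'E'
from h import *
ims={}
for c in ['top','side']:
    im,p=snap(c,c+'0.png')
    print(c,'campos',ray(p,[320,240]))
    for n in ['long_key','short_key','tool_block','centrifuge','port_mouth','lid_hinge','lid_edge','rotor','sample_bucket','balance_bucket','tray','wash_bottle','specimen_jar']:
        t=tip_of(c,n)
        print(c,n,[(np.round(x['at']).tolist(),round(x['confidence'],2)) for x in t[:3]])
print(read_time_s())
E
python3 a.py
```

```text
pics
top campos (array([0.23146694, 0.09064185, 1.28543154]), array([ 0.19674347, -0.01672852, -0.98031228]))
top long_key [([467.0, 258.0], 0.79)]
top short_key [([496.0, 248.0], 0.51)]
top tool_block [([478.0, 254.0], 0.85)]
top centrifuge [([335.0, 217.0], 0.53)]
top port_mouth [([368.0, 250.0], 0.63)]
top lid_hinge [([349.0, 137.0], 0.77)]
top lid_edge [([336.0, 216.0], 0.64)]
top rotor [([476.0, 252.0], 0.22)]
top sample_bucket []
top balance_bucket []
top tray [([199.0, 350.0], 0.92), ([224.0, 249.0], 0.86), ([132.0, 225.0], 0.65)]
top wash_bottle [([462.0, 176.0], 0.92)]
top specimen_jar [([216.0, 182.0], 0.86)]
side campos (array([-0.37414825,  0.20020965,  0.86800981]), array([ 0.74398937, -0.12036906, -0.65726031]))
side long_key []
side short_key []
side tool_block [([428.0, 221.0], 0.16)]
side centrifuge []
side port_mouth [([362.0, 232.0], 0.9)]
side lid_hinge [([327.0, 176.0], 0.76)]
side lid_edge [([326.0, 217.0], 0.72)]
side rotor []
side sample_bucket []
side balance_bucket []
side tray [([206.0, 372.0], 0.77), ([227.0, 284.0], 0.65), ([134.0, 280.0], 0.56)]
side wash_bottle [([426.0, 221.0], 0.6)]
side specimen_jar [([219.0, 242.0], 0.69)]
1.4
```

View pics/top0.png

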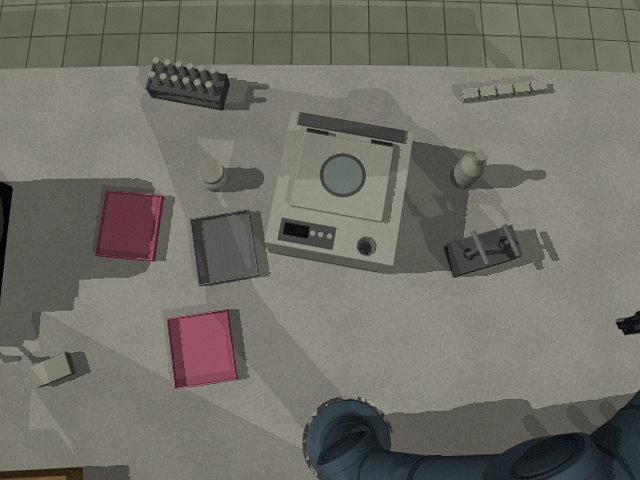

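View pics/side0.png

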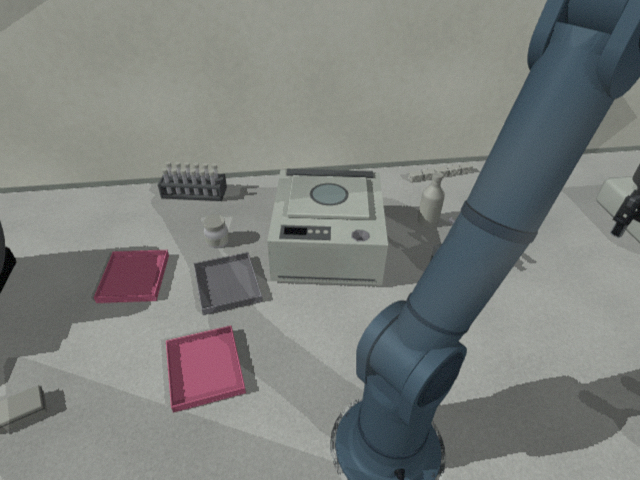

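The two pictures show the following:
- **Centrifuge:** at top (343,185), with the port at (367,246).
- **Tool block:** at (483,252), with two T-key crossbars at (480,247) and (508,240).
- **Trays:** the steel one at (225,248). Pink look-alikes are at (202,348) and (130,226), to be left alone.

Either crossbar could be the long key, so I'll take a closer look with the wrist camera.

```bash
cat > b.py <<'E'
from h import *
from scipy.spatial.transform import Rotation as R
pt=camera_params('top');ps=camera_params('side');
for n,a,b in [('port',[368,250],[362,232]),('hinge',[349,137],[327,176]),('edge',[336,216],[326,217]),('tray',[224,249],[227,284]),('jar',[216,182],[219,242]),('bottle',[462,176],[426,221])]:
    print(n,tri([ray(pt,a),ray(ps,b)]).round(3), atz(pt,a,.15 if n in('port','hinge','edge') else 0).round(3))
print('bar1',atz(pt,[480,247],.15),'bar2',atz(pt,[508,240],.12))
print('blk',atz(pt,[478,254],0))
q=read_tcp_rot();print(read_eef_pos(),q,R.from_quat(q).as_matrix().round(3))
pw=camera_params('wrist');T=np.array(pw['camera_from_world']);
o,v=ray(pw,[320,240]);Rt=R.from_quat(q).as_matrix();print('cam in tool',Rt.T@(o-read_eef_pos()),Rt.T@v, (Rt.T@T[:3,:3].T).round(3)); print(pw['K'])
E
python3 b.py
```

```text
port [ 0.434 -0.033  0.168] [ 0.437 -0.035  0.15 ]
hinge [0.701 0.008 0.158] [0.704 0.004 0.15 ]
edge [0.513 0.039 0.16 ] [0.515 0.035 0.15 ]
tray [0.465 0.309 0.   ] [0.465 0.31  0.   ]
jar [ 0.642  0.336 -0.005] [0.641 0.338 0.   ]
bottle [ 0.664 -0.301 -0.007] [ 0.661 -0.3    0.   ]
bar1 [ 0.44539541 -0.28697354  0.15      ] bar2 [ 0.46784239 -0.36381654  0.12      ]
blk [ 0.45563666 -0.33071978  0.        ]
[ 0.29136137 -0.58106024  0.25028068] [9.73115962e-01 2.30315706e-01 1.54900101e-05 1.15197831e-05] [[ 0.894  0.448  0.   ]
 [ 0.448 -0.894 -0.   ]
 [ 0.     0.    -1.   ]]
cam in tool [ 7.03647475e-02  6.29645316e-05 -1.23873594e-01] [-0.27301464  0.01316629  0.96191977] [[-0.001 -0.962 -0.274]
 [ 1.    -0.001  0.   ]
 [-0.    -0.274  0.962]]
[[418.63677306   0.         314.53673968]
 [  0.         418.63677306 240.39554259]
 [  0.           0.           1.        ]]
```

```bash
cat > c.py <<'E'
from h import *
Q=[1,0,0,0]
for i,P in enumerate([(.42,-.36,.34),(.42,-.28,.34),(.45,-.03,.36)]):
    move_ptp(P,Q); im,p=snap('wrist','w%d.png'%i); np.save('w%d.npy'%i,p,allow_pickle=True)
    for n in (['long_key','short_key','tool_block'] if i<2 else ['port_mouth','lid_edge','lid_hinge','spindle_top']):
        for f in (look_for,tip_of):
            print(i,n,f.__name__,[(np.round(x['at'],1).tolist(),round(x['confidence'],2)) for x in f('wrist',n)[:3]])
print(read_time_s())
a=[cv2.imread('pics/w%d.png'%i) for i in (0,1)]
cv2.imwrite('pics/w01.png',cv2.resize(np.vstack([a[0][60:460],a[1][60:460]]),(480,600)))
E
python3 c.py
```

```text
0 long_key call [([220.3, 174.5], 0.71)]
0 long_key call [([247.3, 163.5], 0.66)]
0 short_key call [([326.6, 145.2], 0.63)]
0 short_key call [([326.2, 141.1], 0.69)]
0 tool_block call [([288.0, 151.1], 0.95)]
0 tool_block call [([285.8, 149.8], 0.74)]
1 long_key call [([326.3, 174.7], 0.7)]
1 long_key call [([323.1, 164.3], 0.75)]
1 short_key call [([18.3, 55.3], 0.73), ([424.9, 146.9], 0.58)]
1 short_key call [([403.5, 143.1], 0.86)]
1 tool_block call [([369.4, 157.7], 0.75)]
1 tool_block call [([362.5, 151.3], 0.8)]
2 port_mouth call [([241.3, 112.9], 0.71)]
2 port_mouth call [([313.6, 214.8], 0.87)]
2 lid_edge call [([244.6, 61.3], 0.63)]
2 lid_edge call [([227.6, 126.1], 0.73)]
2 lid_hinge call [([241.8, 112.6], 0.87)]
2 lid_hinge call []
2 spindle_top call [([313.4, 196.1], 0.64)]
2 spindle_top call [([315.5, 194.5], 0.45)]
5.0083
```

View pics/w0.png

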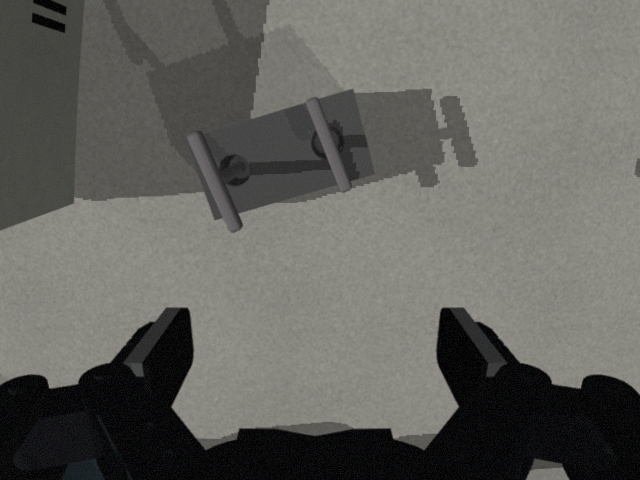

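View pics/w2.png

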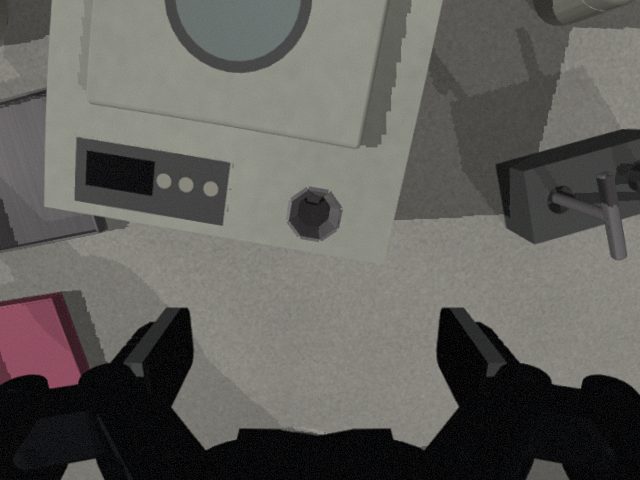

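w0 shows the tool block with two crossbars. The left one runs (194,134)-(238,228), about 103 px. The right one runs (313,101)-(346,188), about 93 px. The bars are equal in length, so the left one is nearer the camera and is the long key. Candidates: long = (216,181), short = (330,145). w2 shows the port at (314,214) and the deck front corners at (44,207) and (383,263).

Next I'll look down the shaft and at the key from straight above.

```bash
cat > d.py <<'E'
from h import *
from scipy.spatial.transform import Rotation as R
p0=np.load('w0.npy',allow_pickle=True).item();p1=np.load('w2.npy',allow_pickle=True).item()
for nm,a,b,z in [('L',[194,134],[238,228],.152),('S',[313,101],[346,188],.117)]:
    A=atz(p0,a,z);B=atz(p0,b,z);print(nm,A.round(4),B.round(4),'mid',((A+B)/2).round(4),np.linalg.norm(A-B),'yaw',np.degrees(np.arctan2(*(A-B)[1::-1])))
A=atz(p1,[44,207],.15);B=atz(p1,[383,263],.15);print('deck front',A,B,np.linalg.norm(A-B),'yaw y-axis',np.degrees(np.arctan2(-(A-B)[0],(A-B)[1])))
A=atz(p1,[90,103],.158);B=atz(p1,[357,148],.158);print('lid front',A,B,np.linalg.norm(A-B),np.degrees(np.arctan2(-(A-B)[0],(A-B)[1])))
port=atz(p1,[314,214],.15);print('port',port)
Qs=R.from_matrix(np.array([[0,-1,0],[-1,0,0],[0,0,-1]]).T).as_quat()
move_ptp([port[0],port[1]+.07,.265],Qs); im,p=snap('wrist','s0.png');np.save('s0.npy',p,allow_pickle=True)
t=[tip_of('wrist','spindle_top'),tip_of('wrist','port_mouth')];print(t)
c=proj(p,[[port[0],port[1],.15]])[0];print('port pred',c)
move_ptp([.446-.07,-.287,.33],[1,0,0,0]); im2,p2=snap('wrist','s1.png');np.save('s1.npy',p2,allow_pickle=True)
c2=proj(p2,[[.446,-.287,.15]])[0];print('key pred',c2,tip_of('wrist','long_key'))
def crop(im,c,h,k,g=1):
    x,y=[int(round(v)) for v in c];x=max(x,h);y=max(y,h);q=im[y-h:y+h,x-h:x+h,::-1].astype(float);print('origin',x-h,y-h,'scale',k/(2*h))
    return cv2.resize((255*np.clip(q/255*g,0,1)**.5).astype(np.uint8),(k,k),interpolation=cv2.INTER_CUBIC)
cv2.imwrite('pics/s01.png',np.hstack([crop(im,c,40,400,1.5),crop(im2,c2,100,400)]));print(read_time_s())
E
python3 d.py
```

```text
L [ 0.4815 -0.2731  0.152 ] [ 0.4105 -0.3021  0.152 ] mid [ 0.446  -0.2876  0.152 ] 0.07665235816694643 yaw 22.220291319733253
S [ 0.5055 -0.3599  0.117 ] [ 0.4358 -0.3872  0.117 ] mid [ 0.4706 -0.3736  0.117 ] 0.07482071367026008 yaw 21.38016838917872
deck front [0.45523773 0.19636676 0.15      ] [ 0.40519271 -0.08933716  0.15      ] 0.2900538468148406 yaw y-axis -9.935358792104557
lid front [0.53742035 0.13991413 0.158     ] [ 0.50088401 -0.06432417  0.158     ] 0.20748057298039413 -10.142400980507214
port [ 0.44758034 -0.03124143  0.15      ]Traceback (most recent call last):
  File "d.py", line 10, in <module>
    move_ptp([port[0],port[1]+.07,.265],Qs); im,p=snap('wrist','s0.png');np.save('s0.npy',p,allow_pickle=True)
    ~~~~~~~~^^^^^^^^^^^^^^^^^^^^^^^^^^^^^^^
bench.MotionError: the arm cannot take that pose within its joint ranges
```

```bash
cat >> h.py <<'E'
from scipy.spatial.transform import Rotation as R
def Qy(yaw,pitch=90): # tool z down at pitch 90; tool x heading yaw(deg); pitch lower = pointing along yaw
    a=np.radians(90-pitch)
    return (R.from_euler('z',yaw,degrees=True)*R.from_euler('y',-a)*R.from_quat([1,0,0,0])).as_quat()
E
python3 - <<'E'
from h import *
print(R.from_quat(Qy(0,45)).as_matrix().round(2))
for nm,P in [('port.2',(.447,-.031,.2)),('port.3',(.447,-.031,.3)),('key',(.446,-.287,.152)),('keyhigh',(.446,-.287,.30)),('tray',(.465,.309,.1)),('rot',(.607,.022,.138))]:
    print(nm,[(y,round(q[6],1)) for y in range(-180,180,15) if (q:=inverse_kinematics(P,Qy(y))) is not None])
E
```

```text
[[ 0.71  0.    0.71]
 [ 0.   -1.    0.  ]
 [ 0.71  0.   -0.71]]
port.2 [(-180, np.float64(1.5)), (-165, np.float64(1.6)), (-150, np.float64(1.9)), (-135, np.float64(2.1)), (-120, np.float64(2.4)), (-105, np.float64(2.6)), (-90, np.float64(-2.8)), (-75, np.float64(-2.8)), (-60, np.float64(-2.7)), (-45, np.float64(-2.4)), (-30, np.float64(-2.1)), (-15, np.float64(-1.9)), (0, np.float64(-1.6)), (15, np.float64(-1.4)), (30, np.float64(-1.1)), (45, np.float64(-0.8)), (60, np.float64(-0.6)), (75, np.float64(-0.3)), (90, np.float64(-0.0)), (105, np.float64(0.2)), (120, np.float64(0.5)), (135, np.float64(0.7)), (150, np.float64(1.0)), (165, np.float64(1.3))]
port.3 [(-180, np.float64(1.6)), (-165, np.float64(1.6)), (-150, np.float64(1.9)), (-135, np.float64(2.1)), (-120, np.float64(2.4)), (-105, np.float64(2.7)), (-75, np.float64(-2.8)), (-60, np.float64(-2.6)), (-45, np.float64(-2.4)), (-30, np.float64(-2.1)), (-15, np.float64(-1.8)), (0, np.float64(-1.6)), (15, np.float64(-1.3)), (30, np.float64(-1.1)), (45, np.float64(-0.8)), (60, np.float64(-0.5)), (75, np.float64(-0.3)), (90, np.float64
[... 1806 characters left out ...]
(-0.7)), (120, np.float64(-0.4)), (135, np.float64(-0.1)), (150, np.float64(0.1)), (165, np.float64(0.4))]
rot [(-180, np.float64(1.0)), (-165, np.float64(1.1)), (-150, np.float64(1.4)), (-135, np.float64(1.7)), (-120, np.float64(1.9)), (-105, np.float64(-2.7)), (-90, np.float64(-2.8)), (-75, np.float64(-2.7)), (-60, np.float64(-2.5)), (-45, np.float64(-2.6)), (-30, np.float64(-2.4)), (-15, np.float64(-2.1)), (0, np.float64(-1.8)), (15, np.float64(-1.6)), (30, np.float64(-1.3)), (45, np.float64(-1.0)), (60, np.float64(-0.8)), (75, np.float64(-0.5)), (90, np.float64(-0.3)), (105, np.float64(-0.0)), (120, np.float64(0.2)), (135, np.float64(0.5)), (150, np.float64(0.8)), (165, np.float64(1.0))]
```

```bash
sed -i 's/^Qs=.*/Qs=Qy(90)/; s/port\[1\]+.07,.265/port[1]-.07,.265/; s/\[.446-.07,-.287,.33\],\[1,0,0,0\]/[.446,-.287-.07,.33],Qy(90)/' d.py; python3 d.py | tail -8
```

```text
lid front [0.53742035 0.13991413 0.158     ] [ 0.50088401 -0.06432417  0.158     ] 0.20748057298039413 -10.142400980507214
port [ 0.44758034 -0.03124143  0.15      ]
[[{'at': [314.2, 118.5], 'confidence': 0.93}], [{'at': [315.0, 120.5], 'confidence': 0.68}]]
port pred [312.47678064 121.85115609]
key pred [312.39238467 125.31554264] [{'at': [315.6, 122.3], 'confidence': 0.84}]
origin 272 82 scale 5.0
origin 212 25 scale 2.0
7.7917
```

View pics/s01.png

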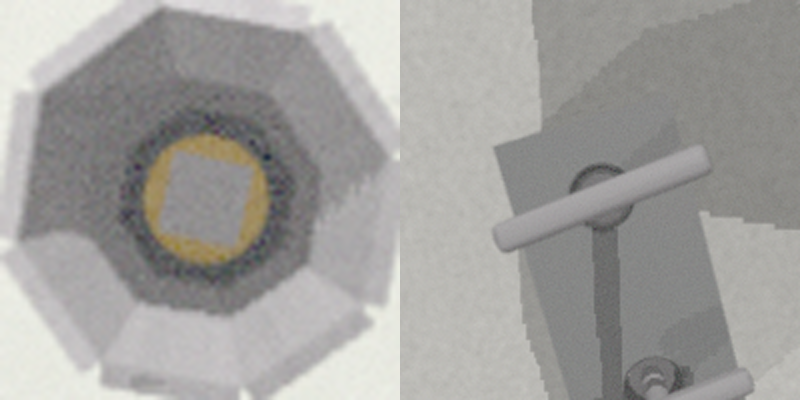

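The left crop shows the spindle's square end centred at px (313.4,121.8). The right crop shows the long key's bar from px (260.5,144) to (366,105), with the short key lower and farther off. The choice is confirmed, so I'll grasp.

```bash
cat > e.py <<'E'
from h import *
ps=np.load('s0.npy',allow_pickle=True).item();pk=np.load('s1.npy',allow_pickle=True).item()
C=np.array([atz(ps,[272+x/5,82+y/5],.072) for x,y in [(173,150),(255,170),(238,248),(160,226)]])
e=[np.degrees(np.arctan2(*(C[(i+1)%4]-C[i])[1::-1]))%90 for i in range(4)]
print('sq',C.mean(0),e,np.linalg.norm(C[1]-C[0]),np.linalg.norm(C[2]-C[1]))
A=atz(pk,[260.5,144],.154);B=atz(pk,[366,105],.154);m=(A+B)/2
d=A-B; yaw=np.degrees(np.arctan2(d[1],d[0]));yaw=(yaw+90)%180-90
print('key',m,np.linalg.norm(d),yaw)
q=Qy(yaw)
move_gripper(.04,60); move_ptp([m[0],m[1],.24],q); movel([m[0],m[1],.152],q,.12)
move_gripper(0.0,80); print('gap',read_finger_gap(),read_grasp_force(),read_ft_force())
movel([m[0],m[1],.158],q,.05);print(read_ft_force(),read_ft_torque())
movel([m[0],m[1],.33],q,.2);print('gap',read_finger_gap(),read_ft_force(),read_ft_torque(),read_time_s())
E
python3 e.py
```

```text
sq [ 0.44799092 -0.03122807  0.072     ] [np.float64(76.61459313898628), np.float64(77.56894126264757), np.float64(74.50129818631092), np.float64(79.72207068328211)] 0.01231679439605496 0.011454556207445536
key [ 0.44623704 -0.2864276   0.154     ] 0.07793831515446276 19.95422857806176
gap 0.009244223722459364 78.76249697059393 [2.36474769e-01 3.77525053e-03 4.04023877e+00]
[-2.07819465 -1.07820741 -1.78754492] [ 0.01560863  0.02967779 -0.00723259]
gap 0.009085529672023565 [ 0.20951979 -1.35089008 -1.82061061] [-0.03265461  0.03657911 -0.05069205] 12.0333
```

```bash
cat > f.py <<'E'
from h import *
P=np.array([.4477,-.0311]);q=Qy(77)
move_ptp([*P,.33],q)
for c in ('side','wrist'):
    im,p=snap(c,'k_%s.png'%c);t=tip_of(c,'long_key');print(c,t[:2],proj(p,[[*P,.33-.142]])[0])
movel([*P,.27],q,.1);print(read_ft_force(),read_ft_torque())
movel([*P,.222],q,.06);print('in bore',read_ft_force(),read_ft_torque())
z=.222
while z>.191:
    z-=.004;movel([*P,z],q,.04);f=read_ft_force();print(round(z,3),f.round(1),read_eef_pos()[2].round(4))
    if f[2]>15: break
print(read_ft_torque(),read_finger_gap(),read_time_s())
E
python3 f.py
```

```text
side [{'at': [365.0, 224.3], 'confidence': 0.89}] [360.96803499 222.16732176]
wrist [{'at': [315.6, 231.8], 'confidence': 0.68}] [312.43611864 228.51426997]
[-0.69753782  1.51850261 -0.59979384] [ 0.09787756  0.10203509 -0.00028498]
in bore [ 0.16112843  0.24537504 -1.33338352] [0.0531435  0.04109149 0.02730047]
0.218 [-0.2  0.  -0.7] 0.2179
0.214 [ 0.1 -0.8 -1.9] 0.2137
0.21 [ 0.  1. -2.] 0.2098
0.206 [-0.5  1.  -1.8] 0.2057
0.202 [ 0.5  2.3 -3. ] 0.2016
0.198 [-0.   1.1 -2.2] 0.1976
0.194 [ 0.4  1.2 -2.5] 0.1937
0.19 [-0.2  1.8  5.4] 0.191
[ 0.35451527  0.21376055 -0.01239574] 0.009357887378172185 16.9333
```

```bash
cat > g.py <<'E'
from h import *
P=np.array([.4477,-.0311])
for y in range(71,4,-6):
    move_ptp([*P,.1915],Qy(y));print(y,read_ft_force().round(1),read_ft_torque().round(2))
    if abs(read_ft_torque()[2])>3: break
pause(.3)
im,p=snap('side','lid.png');print(tip_of('side','lid_edge')[:1],'shut',proj(p,[[.519,.038,.158]]))
h=np.array([.7,.006,.158]);c=np.array([np.cos(np.radians(10)),-np.sin(np.radians(10)),0])
print('ajar.3',proj(p,[h-c*.18*np.cos(.3)+[0,0,.18*np.sin(.3)]]),read_time_s())
E
python3 g.py
```

```text
71 [-0.9  1.5 -0.5] [ 0.49 -0.13  0.04]
65 [ 0.2  1.5 -1.6] [ 0.51 -0.19  0.03]
59 [-0.   1.4 -3.3] [ 0.54 -0.25 -0.02]
53 [ 0.8  1.4 -4.5] [ 0.46 -0.35  0.  ]
47 [ 0.7  1.3 -4.9] [ 0.48 -0.35  0.04]
41 [ 1.7  2.  -4.4] [ 0.4  -0.4  -0.02]
35 [ 1.6  0.6 -5.2] [ 0.31 -0.46  0.04]
29 [ 0.9  0.2 -5.2] [ 0.27 -0.42  0.06]
23 [ 1.8  0.7 -5. ] [ 0.12 -0.48  0.03]
17 [ 0.4  0.1 -5.7] [ 0.06 -0.48  0.02]
11 [ 0.8 -0.4 -4.2] [-0.   -0.41  0.  ]
5 [ 2.1 -0.9 -3.7] [-0.08 -0.38  0.04]
[{'at': [328.5, 200.4], 'confidence': 0.6}] shut [[327.44989226 215.99844194]]
ajar.3 [[328.17959645 196.16744048]] 20.3333
```

View pics/lid.png

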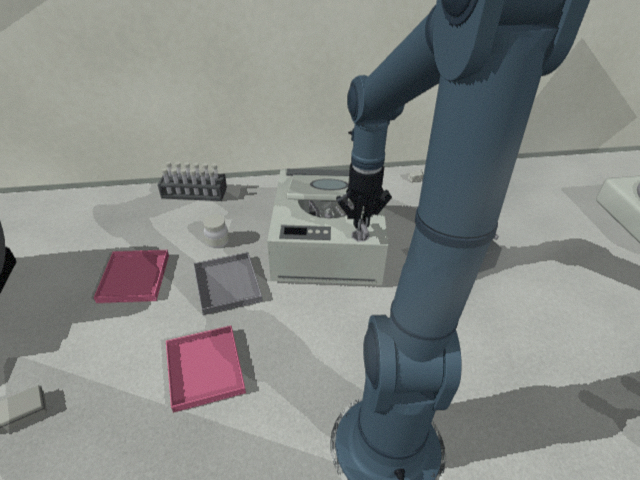

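The lid is ajar, with its edge at about (326,197). I'll release the key, back out, then check the lid-push path for reachability before running it.

```bash
cat > l.py <<'E'
from h import *
cy=np.radians(-10);c=np.array([np.cos(cy),np.sin(cy),0]);yv=np.array([-np.sin(cy),np.cos(cy),0]);Z=np.array([0,0,1.])
O=np.array([.5878,.0257,0]);H=O+.11*c+.158*Z
def pose(th,d,r=.15,off=.04):
    p=np.clip(th,.61,1.05)
    tip=H+off*yv+r*(-np.cos(th)*c+np.sin(th)*Z)-d*(np.sin(th)*c+np.cos(th)*Z)
    tz=np.cos(p)*c-np.sin(p)*Z
    return tip-.019*tz,Qy(-10,np.degrees(p))
W=[pose(.3,.027,.16)]+[pose(t,d) for t,d in zip(np.arange(.35,1.72,.15),[.016]+[.011]*20)]
A0=(W[0][0]-.13*c+.0*Z,W[0][1]); A1=(W[0][0]-.13*c+.14*Z,W[0][1])
E
cat > l1.py <<'E'
from l import *
print([(P.round(3).tolist(), None if (q:=inverse_kinematics(P,Q)) is None else q.round(2).tolist()) for P,Q in [A1,A0]+W])
g=read_eef_pos()
move_gripper(.035); print(read_finger_gap());movel([*g[:2],.36],Qy(5),.15);move_gripper(0,40)
im,p=snap('side');print(tip_of('side','long_key')[:1],proj(p,[[.4477,-.0311,.048]]),read_time_s())
E
python3 l1.py
```

```text
[([0.401, 0.099, 0.33], None), ([0.401, 0.099, 0.19], None), ([0.529, 0.077, 0.19], None), ([0.544, 0.074, 0.205], [-1.18, 0.03, 0.7, 2.5, 1.94, 0.55, 2.28]), ([0.553, 0.072, 0.231], [-0.31, 0.0, -0.17, 2.44, 1.81, 0.54, 2.44]), ([0.564, 0.071, 0.252], [0.4, -0.01, -0.83, 2.35, 1.64, 0.47, 2.67]), ([0.579, 0.068, 0.272], None), ([0.597, 0.065, 0.289], [0.06, 0.0, -0.37, 2.1, 0.55, 0.55, -2.46]), ([0.617, 0.061, 0.303], [-0.03, 0.05, -0.25, 1.98, 0.38, 0.67, -2.26]), ([0.637, 0.058, 0.313], [-0.04, 0.08, -0.22, 1.93, 0.36, 0.69, -2.23]), ([0.658, 0.054, 0.32], [-0.05, 0.11, -0.2, 1.88, 0.35, 0.7, -2.21]), ([0.68, 0.05, 0.324], [-0.06, 0.15, -0.18, 1.83, 0.34, 0.71, -2.18]), ([0.702, 0.046, 0.325], [-0.07, 0.19, -0.15, 1.78, 0.33, 0.72, -2.16])]
0.034805671397987285
[{'at': [220.4, 237.8], 'confidence': 0.44}] [[356.79640028 264.14855589]] 22.5083
```

```bash
cat > l.py <<'E'
from h import *
cy=np.radians(-10);c=np.array([np.cos(cy),np.sin(cy),0]);yv=np.array([-np.sin(cy),np.cos(cy),0]);Z=np.array([0,0,1.])
O=np.array([.5878,.0257,0]);H=O+.11*c+.158*Z
def pose(th,p=1.05,off=.04):
    l=-np.cos(th)*c+np.sin(th)*Z;n=np.sin(th)*c+np.cos(th)*Z
    tz=np.cos(p)*c-np.sin(p)*Z;tx=np.sin(p)*c+np.cos(p)*Z
    tip=H+off*yv+(.18*l-.011*tx+.02*tz if th<p else .16*l-.011*n)
    return tip-.019*tz,Qy(-10,np.degrees(p))
def path(p):
    W=[pose(t,p) for t in list(np.arange(.3,1.66,.15))+[1.72]]
    s=(W[0][0]-.035*c,W[0][1]);return [(s[0]+.1*Z,s[1]),s]+W
E
cat > l1.py <<'E'
from l import *
for p in (.95,1.05,1.15,1.25):
    r=[];
    for P,Q in path(p):
        q=inverse_kinematics(P,Q); r.append(None if q is None else q.round(1).tolist())
    print(p,*r[:4],r[-1],sum(x is None for x in r))
im,pp=snap('side','k2.png');print(look_for('side','long_key')[:2])
E
python3 l1.py
```

```text
0.95 [0.2, -0.3, -0.6, 2.3, 0.3, 0.6, -2.4] [0.4, -0.1, -0.9, 2.4, 0.8, 0.4, -2.8] None [0.2, -0.0, -0.6, 2.3, 0.7, 0.5, -2.7] [-0.0, 0.2, -0.2, 1.8, 0.5, 0.6, -2.3] 1
1.05 [0.1, -0.2, -0.5, 2.2, 0.3, 0.7, -2.3] [0.2, -0.1, -0.6, 2.3, 0.5, 0.5, -2.6] [0.1, 0.0, -0.5, 2.2, 0.6, 0.5, -2.6] [0.1, -0.0, -0.5, 2.2, 0.5, 0.5, -2.5] [-0.0, 0.2, -0.2, 1.8, 0.3, 0.7, -2.1] 0
1.15 [0.0, -0.2, -0.4, 2.1, 0.2, 0.8, -2.2] [0.1, -0.0, -0.5, 2.3, 0.4, 0.6, -2.4] [0.0, 0.0, -0.4, 2.2, 0.4, 0.6, -2.4] [0.0, 0.0, -0.4, 2.1, 0.3, 0.6, -2.3] [-0.0, 0.2, -0.2, 1.7, 0.2, 0.9, -2.1] 0
1.25 [0.0, -0.1, -0.3, 2.1, 0.1, 0.9, -2.1] [0.0, 0.0, -0.4, 2.2, 0.3, 0.7, -2.3] [-0.0, 0.1, -0.3, 2.1, 0.3, 0.7, -2.2] [-0.0, 0.1, -0.3, 2.1, 0.2, 0.7, -2.2] [-0.0, 0.3, -0.2, 1.6, 0.2, 1.0, -2.0] 0
[{'at': [363.1, 228.1], 'confidence': 0.77}]
```

```bash
python3 -c "
import cv2;a=cv2.imread('pics/k2.png')[140:300,200:420];cv2.imwrite('pics/k2c.png',cv2.resize(a,(770,560),interpolation=cv2.INTER_CUBIC))"
```

```text
(no output)
```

View pics/k2c.png

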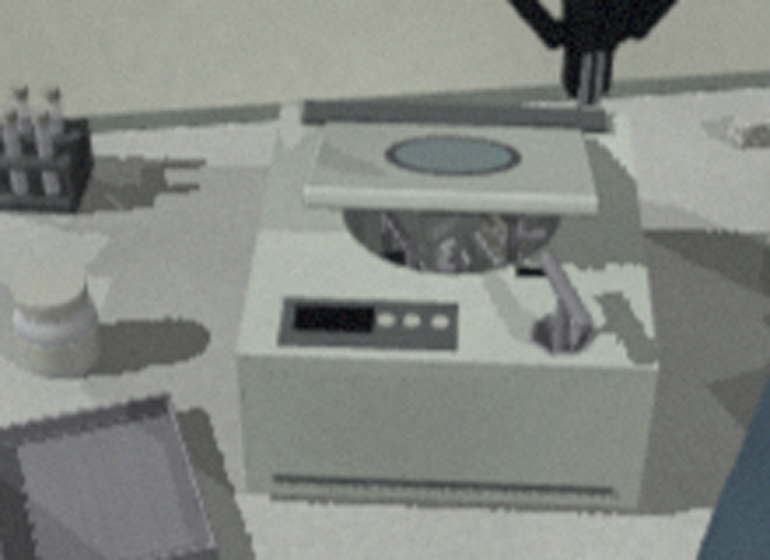

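The key stands in the lock with its bar at about crop (565,290), and the lid is ajar. Now I'll swing it over.

```bash
cat > l2.py <<'E'
from l import *
W=path(1.1)
move_ptp(*W[0]); movel(*W[1],.12)
for i,(P,Q) in enumerate(W[2:]):
    try: movel(P,Q,.12)
    except MotionError as e: print(i,e); move_ptp(P,Q)
    f=read_ft_force();print(i,f.round(1))
    if np.linalg.norm(f)>25: print('STOP');break
pause(.6);snap('side','o.png');print(tip_of('side','lid_edge')[:1]);print(read_time_s())
E
python3 l2.py
```

```text
0 [-3.2 -0.3  0.1]
1 [-2.2  0.2 -0.3]
2 [-1.6  0.6 -0.9]
3 [-1.8  0.6 -0.5]
4 [-1.2 -0.6  0.8]
5 [-1.7 -0.3 -0.3]
6 [-0.2  0.1 -1.4]
7 [-0.2  0.3  0.6]
8 [-0.8  0.6 -0.6]
9 [-0.9 -0.4 -0.5]
10 [-0.1 -0.5  0.4]
[{'at': [332.9, 111.8], 'confidence': 0.55}]
29.0083
```

```bash
cat > v.py <<'E'
from l import *
P=read_eef_pos();movel(P-.06*c+.06*Z,None,.2)
move_ptp([.54,.035,.33],Qy(0));im,p=snap('wrist','b0.png');np.save('b0.npy',p,allow_pickle=True)
for n in ('sample_bucket','balance_bucket','rotor'):
    print(n,[(np.round(x['at'],1).tolist(),round(x['confidence'],2)) for f in (tip_of,look_for) for x in f('wrist',n)[:2]])
print('bowl',proj(p,[[.6075,.0222,.038],[.6075,.0222,.138]]));print(read_time_s())
snap('side');print(tip_of('side','lid_edge')[:1])
E
python3 v.py
```

```text
sample_bucket [([375.7, 111.3], 0.88), ([379.2, 111.3], 0.57), ([482.4, 8.8], 0.51)]
balance_bucket [([285.3, 137.4], 0.77), ([279.9, 139.0], 0.96)]
rotor [([330.0, 122.2], 0.87), ([331.7, 124.4], 0.83)]
bowl [[327.67349635 125.79421633]
 [331.75748169 127.00587836]]
30.5083
[]
```

View pics/b0.png

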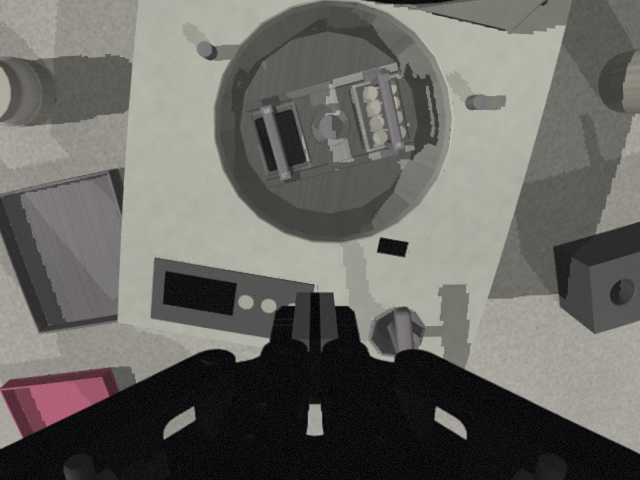

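The picture shows the sample bucket (white caps) at (380,112), with its bail from (381,72) to (400,152). The balance bucket, with its plain dark block, is at (277,140). The lid is open and the key stands at (398,335).

I'll grasp with the camera side turned away from the lid.

```bash
cat > m.py <<'E'
from l import *
p=np.load('b0.npy',allow_pickle=True).item()
A=atz(p,[381,72],.142);B=atz(p,[400,152],.142);A2=atz(p,[266,107],.142);B2=atz(p,[283.5,180],.142)
m=(A+B)/2;m2=(A2+B2)/2
d=A-B;ya=np.degrees(np.arctan2(d[1],d[0]));d=A2-B2;yb=np.degrees(np.arctan2(d[1],d[0]));e=m2-m;yr=np.degrees(np.arctan2(-e[0],e[1]))
print(m,m2,'centre',(m+m2)/2,np.linalg.norm(e),ya,yb,yr)
yaw=yr+180
move_gripper(.040,60)
move_ptp([m[0]-.0*c[0],m[1],.26],Qy(yaw-360 if yaw>180 else yaw))
im,p=snap('wrist','b1.png');np.save('b1.npy',p,allow_pickle=True);print('pred bar',proj(p,[A,B,m]));print(tip_of('wrist','sample_bucket')[:1],proj(p,[[m[0],m[1],.058]]),read_time_s())
E
python3 m.py
```

```text
[ 0.61768558 -0.01991686  0.142     ] [0.59551285 0.06364086 0.142     ] centre [0.60659922 0.021862   0.142     ] 0.08644953558288537 15.836444290503644 12.353389332664992 14.861405642575328
pred bar [[315.1567472  284.79687307]
 [313.44540585 192.26022521]
 [314.3280583  239.99902018]]
[{'at': [314.2, 211.7], 'confidence': 0.87}] [[314.39017285 210.78236881]] 33.8
```

View pics/b1.png

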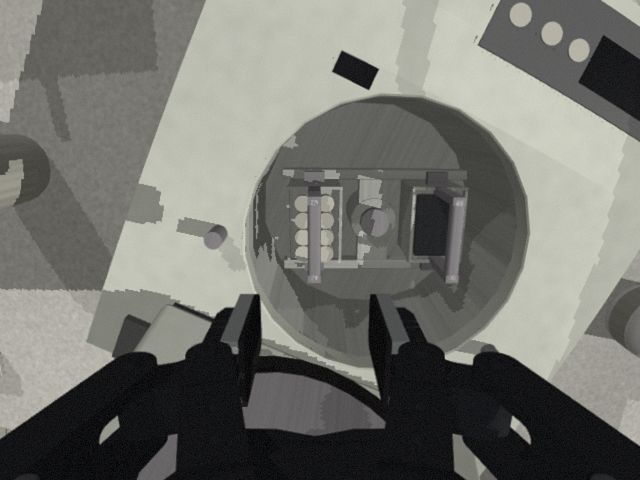

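The bail stands at (314,186..282), exactly under the tool and in line with it. Grasp, lift and place.

```bash
cat > n.py <<'E'
from l import *
P=read_eef_pos();q=read_tcp_rot()
movel([P[0],P[1],.140],q,.12);print(read_ft_force().round(1))
move_gripper(0,80);print('gap',read_finger_gap(),read_grasp_force())
movel([P[0],P[1],.16],q,.05);print(read_ft_force().round(2));movel([P[0],P[1],.29],q,.12);print(read_ft_force().round(2),read_finger_gap())
T=[.465,.309];movel([*T,.29],q,.2)
im,p=snap('top','t.png');print('tray',[x['at'] for x in tip_of('top','tray')[:3]]);im,p=snap('side','t2.png');print(tip_of('side','sample_bucket')[:1],proj(p,[[*T,.208]]))
movel([*T,.12],q,.15);print(read_ft_force().round(2),read_time_s())
E
python3 n.py;python3 -c "
import cv2;a=cv2.imread('pics/t2.png')[130:330,130:400];cv2.imwrite('pics/t2c.png',cv2.resize(a,(800,593),interpolation=cv2.INTER_CUBIC))"
```

```text
[0.4 0.3 0.1]
gap 0.006117182760436656 78.24954271316528
[ 0.69  0.5  -2.63]
[-0.18 -0.05 -2.97] 0.005873741466865477
tray [[224.0, 250.8], [200.3, 349.3]]
[{'at': [215.7, 222.3], 'confidence': 0.73}] [[216.23386142 222.18666204]]
[-0.71  0.18 -2.07] 40.575
```

View pics/t2c.png

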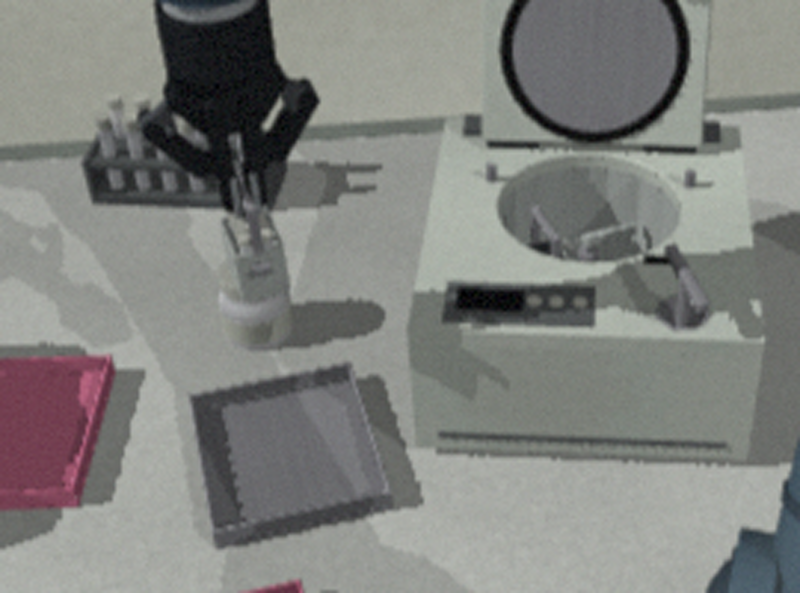

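The bucket hangs upright at about crop (255,255), the lid is open at (597,60), and the key stands at (685,290). Now lower it into the tray.

```bash
cat > o.py <<'E'
from l import *
P=read_eef_pos();q=read_tcp_rot();z=.092;f0=read_ft_force()[2]
movel([P[0],P[1],z],q,.06)
while z>.080:
    z-=.0015;movel([P[0],P[1],z],q,.02);f=read_ft_force()[2];print(round(z,4),f.round(1))
    if f>2: break
move_gripper(.03);pause(.2);movel([P[0],P[1],.24],q,.12);move_ptp([.40,.25,.35],q);pause(.3)
im,p=snap('side','f.png');print(tip_of('side','sample_bucket')[:1],proj(p,[[*P[:2],.003]]));print(read_time_s())
cv2.imwrite('pics/fc.png',cv2.resize(im[90:330,130:450,::-1],(800,600),interpolation=cv2.INTER_CUBIC))
E
python3 o.py
```

```text
0.0905 -2.4
0.089 -3.8
0.0875 -3.1
0.086 -2.5
0.0845 6.4
[{'at': [227.4, 285.8], 'confidence': 0.84}] [[226.36879033 283.08114621]]
45.4667
```

View pics/fc.png

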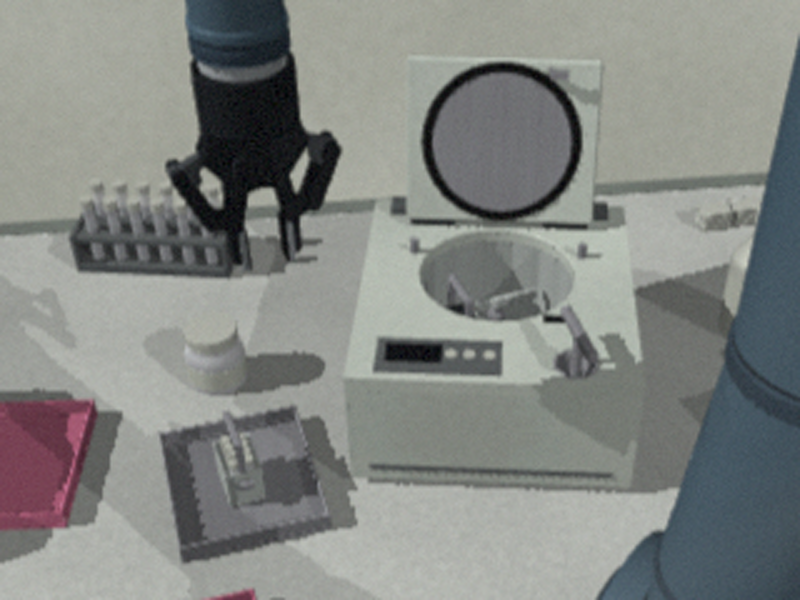

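The bucket stands upright in the steel tray at crop (240,465). The lid is open, the key is in the lock at (580,345), and the gripper is clear of everything.

```bash
python3 -c "
from bench import *
print(sign_off())"
```

```text
the job is handed in; nothing more can be done
None
```

The job is done and handed in at about 45 s: the lid was unlocked with the long key, which is still standing in the lock, the lid is swung fully open, and the sample bucket is upright in the steel tray.

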